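Cap the lamp port, then hold the drive-unit cover over its screw holes

ROBOT

A 6-joint arm with a two-finger parallel gripper is mounted at the origin on the work surface. World frame = base frame: x ahead of the robot, y to its left, z up, the work surface at z = 0. Lengths are in m, angles in rad, forces in N, time in s.
With the tool pointing down it reaches from about 0.25 to 0.775 m from the base axis. Payload 4 kg.
Tool frame: the origin (TCP) lies at the centre of the arm's flange, where the gripper is bolted on; the fingertips stand 199 mm ahead of it and the grasp point (between the pads) lies 180 mm ahead of it (robot.tcp_to_tips is the z of the fingertips in the tool frame, in m); z points along the fingers, y is the line along which they close (so a half turn about z gives the same grasp; the last joint's range is limited). The gripper opens to 94 mm and grips with 3 to 60 N. Pads are 16 mm wide; open, the fingers measure 119 mm over their backs; the gripper's body (75 mm by 177 mm) begins 78 mm behind the grasp point.
Start: joints at [-0.103, 0.087, 1.371, -0, 1.684, -0.103], TCP at [0.55, -0, 0.405] pointing down, gripper open.
Joint ranges: [-3.1, 3.1], [-0.76, 2.03], [0.27, 2.55], [-1.08, 4.22], [0.17, 2.65], [-2.57, 2.57]. Speed limits (rad/s): [2.79, 2.79, 3.14, 3.14, 3.14, 3.14].

INTERFACE

Orientations are given as [roll, pitch, yaw] about the fixed x, y, z axes, in that order (R = Rz(yaw) Ry(pitch) Rx(roll)).
In Python, from bench import robot gives the robot as it stands.
- The arm moves only by the tool play_rows, never from a script. Its arguments are lists of equal length, an entry for each row: "translation": the shift along the tool's x, y, z scaled (see below), a list of three; "twist": the turn, a rotation vector about the tool's x, y, z scaled (see below), a list of three; "gripper": the opening, from -1 (shut) to 1 (fully open). A call has 1 to 8 rows; each row shifts and turns the commanded pose from where the row before left it, along the tool's axes as they then stand; what a row does not reach is not made up. The controller multiplies each number of a shift by 0.04 m and each number of a turn by 0.1 rad. A row lasts 1/10 s, in which the tool goes at most 50 mm and 8.59 degrees, less where a joint would pass 70% of its speed; a pose out of reach is approached as far as the arm can. A call with a number of a shift or a turn outside -1 to 1 is refused whole. A call with a gripper value outside its range is refused whole. The fingers move at their own pace and stop on an object; the grip force is fixed at half the most. Time passes only in rows, so rows that do not move let the fingers close. It gives the time, the measured TCP pose, the force, the opening and the grip force at its end, in the units of the state.
- robot.get_obs(): the state, without advancing time (a new reading comes with each control period).
- robot.snapshot(name): name is "scene" or "side" or "wrist"; returns the picture (384x512x3 uint8, red, green, blue); there is no depth.
- robot.camera_model(name): a dict with "camera_matrix" (3x3 intrinsics, pixels), "k1" (the pictures are not rectified: a ray, as slopes to the right and down, at radius r is drawn at 1 + k1 r^2 times it, then the intrinsics apply), "rvec" (rotation vector, rad) and "tvec" (3), from world to camera coordinates, as OpenCV has them. Camera axes: x right, y down, z forward; pixel columns grow to the right and rows downward; lengths in m; the calibration is good to about 2 mm. A picture is of the moment at which its call begins: read the wrist's pose just before it. camera_model takes no time and is no camera call; for the wrist camera it gives the pose at the moment of the call.
- robot.close_job(): hands the job in; it is judged then, once.
Trained networks look in the newest picture that a camera, given by its name, has taken for a name from the list of things; names that differ only in an ending like _2 or _b are one class to them, and where a whole thing is asked for, a point or a joint stands for the part that bears it (a point fixed in the world has none). Each returns a list of dicts, best first, with "score" (0 to 1); they miss things now and then, are a little off and sometimes report something else, mostly with a low value. They report only what shows in the picture. A call takes as long as a camera call. They do not tell look-alikes from the thing itself.
- robot.recognise(name, camera): "centre" ([x, y, z] in m, in world coordinates, good to about 4 mm: the middle of the surface that is visible of it).
- robot.spot_point(name, camera): "centre" ([x, y, z] in m, in world coordinates, good to about 4 mm: a listed point, or the origin of a listed thing).
The state is a dict: "time": time; "joint_positions": joint angles; "qvel": joint speeds; "joint_torque": joint torques, N m; "tool_pos": TCP position; "ee_rot": TCP orientation; "wrist_force": force on the tool from outside, world axes, zero at the start; "wrist_torque": the same for the moment, N m; "width": finger opening in m; "finger_force": force on a finger pad.
Only numpy, scipy, OpenCV 4.12 (cv2) and the standard library are available. Lean on these libraries where they do the work, as an engineer would, in place of code of your own. Each camera call takes 0.05 s, during which the arm holds its last target. There are 200 camera calls.

TASK

Two microscope fittings stand open on the lab bench and their covers lie between them. First lower the round cap gently into the round lamp port until it sits fully home, and let go of it; then pick up the stepped cover plate and hold it level about a finger's breadth above the stepped drive unit, the same way round as the unit and with all three holes lined up over the threaded holes, never letting plate and unit touch. Finish while still holding the plate hovering there, ready for the screws, and leave the screwdriver, glass dish and vial alone.

Things in the scene. Friction and masses are not known exactly. Their poses are not given: they have to be found in the camera images.
- round_cap: Loose round aluminium cap, 0.15 kg: disc 80 mm across, 5 mm thick, a 54 mm wide, 10 mm deep spigot under it, and on top an upright black fin to grip (46 mm long in x, 14 mm thick in y, 32 mm high). Origin at the centre of the spigot's underside, which stands on the bench; z up: disc from 10 to 15 mm, fin from 15 to 47 mm.
- cover_plate: Loose stepped aluminium plate, 0.18 kg, 5 mm thick, flat on the bench: wide part x -44 to 16, y +-50 mm, narrow tongue x 16 to 61, y +-25 mm. Three 9 mm through holes: two in the wide end's corners, one near the tongue's end. In the middle a black fin to grip, 50 mm long (x), 14 mm thick (y), from 5 to 40 mm above the underside. Origin on the underside below the fin, near the centre of mass; z up.
- hole_a (a point): Centre of the plate's hole at x -34, y +40 mm in the plate's frame, on the underside; axes as the plate's.
- hole_b (a point): Centre of the plate's hole at x -34, y -40 mm in the plate's frame, on the underside.
- hole_c (a point): Centre of the plate's hole at x +50, y 0 in the plate's frame (in the tongue), on the underside.
- drive_unit: Fixed cream housing, 50 mm high, with the plate's stepped outline but 3 mm larger all round (tongue towards +x), open on top with gears showing; three brass threaded holes in its flat top rim at the same x, y as the plate's holes. Origin on the bench below where the plate's origin belongs; z up.
- thread_a (a point): Threaded hole (5 mm wide) that belongs under hole_a, at the unit's top face (50 mm above the bench); axes as the unit's.
- thread_b (a point): Threaded hole that belongs under hole_b, at the unit's top face.
- thread_c (a point): Threaded hole that belongs under hole_c (in the tongue), at the unit's top face.
- lamp_port: Fixed cream round port: collar of 84 mm outer and 60 mm inner diameter on a 110 mm square, 12 mm thick foot; 50 mm high in all, bore 34 mm deep. Origin on the bench at its centre; z up.
- port_rim (a point): Centre of the lamp port's mouth at the height of its rim, 50 mm above the bench. A cap that is home has its disc on the rim, its origin 10 mm below this point.
- screwdriver: Bystander: loose screwdriver lying on the bench beyond the work. Origin under its middle.
- dish: Bystander: open glass dish, 90 mm wide, 16 mm high, beyond the work. Origin under its centre.
- vial: Bystander: upright capped jar, 36 mm wide, 60 mm high, on the robot's side of the work. Origin under its centre.
There are look-alikes about, which are no part of the job. What is shaped like the round_cap but orange is not meant.

How it is judged:
On the way, in this order (a step that is already met when the one before it is completed fails the run):
1. The round cap sits home in the lamp port and is let go (horizontal distance between round_cap and port_rim below 0.006 m and z of round_cap in the frame of port_rim between -0.0135 and -0.007 m and angle between round_cap's own z axis and vertical below 0.06 rad and contact force between round_cap and the fingers below 0.1 N), for 0.2 s.
2. The cover plate is lifted off the bench in the fingers (height (world z) of cover_plate above 0.03 m and contact force between cover_plate and the fingers above 1 N), for 0.1 s.
At the end, for the whole second after the job is handed in: Cap home in the lamp port (within 6 mm of centre, within 3 mm of fully down, level) and let go; plate held in the fingers, still, level within 0.08 rad, each hole within 3 mm sideways of its own threaded hole and 4 to 25 mm above it, touching neither unit nor port (all of step 1 and horizontal distance between hole_a and thread_a below 0.003 m and horizontal distance between hole_b and thread_b below 0.003 m and horizontal distance between hole_c and thread_c below 0.003 m and z of hole_a in the frame of thread_a between 0.004 and 0.025 m and z of hole_b in the frame of thread_b between 0.004 and 0.025 m and z of hole_c in the frame of thread_c between 0.004 and 0.025 m and angle between cover_plate's own z axis and vertical below 0.08 rad and linear speed of cover_plate below 0.02 m/s and contact force between cover_plate and the fingers above 1 N and contact force between cover_plate and drive_unit below 0.2 N and contact force between cover_plate and lamp_port below 0.2 N); the arm keeps its last pose, push and grip.
It fails at once if The cover plate touches the drive unit (contact force between cover_plate and drive_unit above 1 N).
It fails at once if The cap is dropped or rammed into the port (over 35 N) (contact force between round_cap and lamp_port above 35 N).
It fails at once if A bystander is pushed more than 20 mm (distance of any of screwdriver, dish, vial from where it was at the start of the episode above 0.02 m).
It also fails if it takes over 64 s, if anything falls off the work surface, if the arm or the gripper's body presses on something with over 40 N, if the wrist force passes 120 N, or if a joint passes its speed limit or range.

## Working session

There is one attempt and no reset: what is moved stays moved. The work goes in short steps, Python scripts to look and compute and a tool call to move; the robot and the scene stay as the last step left them, time stands still between calls to the robot, and variables do not carry over. Pictures are saved under pics/ and viewed, at most 10 in all, crops included, and the job is handed in when it is done.

Besides the shell and the picture viewer there is one more tool, called after "Request:" in YAML: its name, and indented under it one key for each argument. play_rows: Moves the arm, as the interface text tells. Its arguments: {"type":"object","properties":{"translation":{"type":"array","items":{"type":"array","items":{"type":"number","minimum":-1,"maximum":1}}},"twist":{"type":"array","items":{"type":"array","items":{"type":"number","minimum":-1,"maximum":1}}},"gripper":{"type":"array","items":{"type":"number"}}},"required":["translation","twist","gripper"]}

```bash
mkdir -p pics; ls; python3 - <<'E'
from bench import robot
import cv2
for c in ["scene","side"]:
    im=robot.snapshot(c); cv2.imwrite(f"pics/{c}0.png",im[:,:,::-1])
    for n in ["round_cap","cover_plate","drive_unit","lamp_port","vial"]:
        print(c,n,[(round(d['score'],2),d['centre']) for d in robot.spot_point(n,c)[:3]])
    for n in ["hole_a","hole_b","hole_c","thread_a","thread_b","thread_c","port_rim"]:
        print(c,n,[(round(d['score'],2),d['centre']) for d in robot.spot_point(n,c)[:3]])
o=robot.get_obs();print(o)
E
```

```text
pics
scene round_cap [(0.93, [0.606, 0.1024, -0.0006]), (0.83, [0.6288, -0.0157, -0.0046]), (0.75, [0.7378, 0.0729, -0.0036])]
scene cover_plate [(0.58, [0.4619, 0.023, -0.0005])]
scene drive_unit [(0.81, [0.5087, 0.3061, 0.0003]), (0.5, [0.4903, 0.2522, 0.0484])]
scene lamp_port [(0.73, [0.4704, -0.2421, -0.0011]), (0.69, [0.4626, 0.0219, -0.0025]), (0.63, [0.4554, -0.0306, 0.0001])]
scene vial [(0.35, [0.735, -0.268, 0.0015])]
scene hole_a [(0.89, [0.4115, 0.0369, 0.0013]), (0.83, [0.4547, -0.0304, -0.001]), (0.81, [0.5013, 0.0522, -0.0004])]
scene hole_b [(0.89, [0.4115, 0.0369, 0.0013]), (0.83, [0.4547, -0.0304, -0.001]), (0.81, [0.5013, 0.0522, -0.0004])]
scene hole_c [(0.89, [0.4115, 0.0369, 0.0013]), (0.83, [0.4547, -0.0304, -0.001]), (0.81, [0.5013, 0.0522, -0.0004])]
scene thread_a [(0.93, [0.4882, 0.2521, 0.0507]), (0.85, [0.459, 0.3286, 0.0509]), (0.66, [0.5532, 0.3259, 0.0509])]
scene thread_b [(0.93, [0.4882, 0.2521, 0.0507]), (0.85, [0.459, 0.3286, 0.0509]), (0.66, [0.5532, 0.3259, 0.0509])]
scene thread_c [(0.93, [0.4882, 0.2521, 0.0507]), (0.85, [0.459, 0.3286, 0.0509
[... 1287 characters left out ...]
e': 1.3, 'joint_positions': array([-1.03143199e-01,  8.71809975e-02,  1.37069505e+00,  3.68476036e-05,
        1.68359339e+00, -1.03094253e-01]), 'qvel': array([-0.00066647, -0.00053967,  0.00010007,  0.00202272,  0.00020471,
        0.00025423]), 'joint_torque': array([-2.42062433e-04, -3.40044308e+01, -3.02591944e+01,  7.16530206e-02,
        2.36830412e-02,  3.10677095e-06]), 'tool_pos': array([ 5.49997858e-01, -2.25826106e-05,  4.04718787e-01]), 'ee_rot': array([ 3.14146632e+00, -2.37378062e-05,  1.57075153e+00]), 'wrist_force': array([ 0.81664929, -0.80794805, -0.78958939]), 'wrist_torque': array([-0.07310903, -0.01770652, -0.01828619]), 'finger_force': 0.0, 'width': 0.0937820948225653}
```

```bash
python3 - <<'E'
import cv2,numpy as np
a=cv2.imread("pics/scene0.png");b=cv2.imread("pics/side0.png")
cv2.imwrite("pics/both0.png",cv2.resize(np.vstack([a,b]),(400*1,600)))
cv2.imwrite("pics/sc.png",cv2.resize(a,(800,600),interpolation=cv2.INTER_CUBIC))
E
```

```text
(no output)
```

View pics/sc.png

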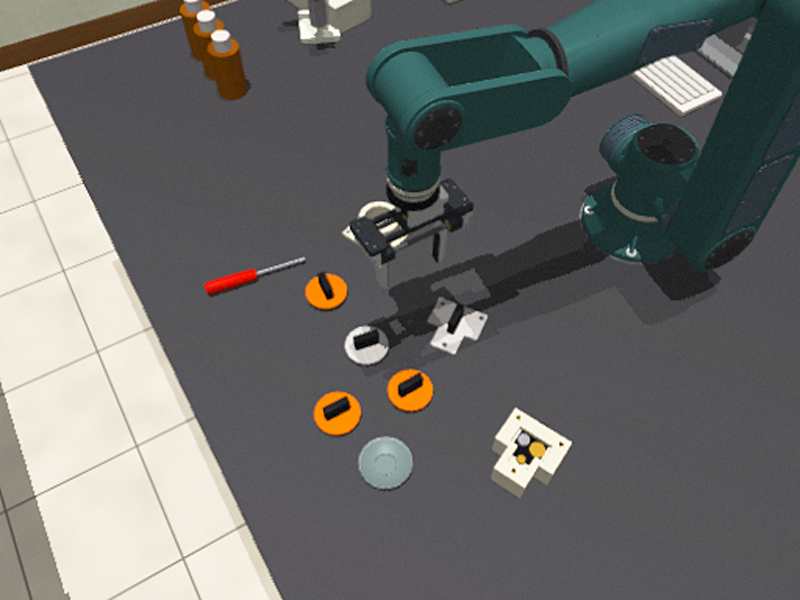

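The picture (800x600) shows the silver cap at (367,345), orange decoys at (327,291), (410,390) and (337,413), the plate at (458,325) and the unit at (530,450). The port is partly hidden behind the gripper, at (380,220).

```bash
cat > h.py <<'E'
from bench import robot
import cv2,numpy as np
from scipy.spatial.transform import Rotation as R
def proj(m,P):
    K=np.array(m["camera_matrix"]);c=R.from_rotvec(np.ravel(m["rvec"])).apply(np.atleast_2d(P))+np.ravel(m["tvec"])
    s=c[:,:2]/c[:,2:];s=s*(1+m["k1"]*(s**2).sum(1,keepdims=True))
    return s*[K[0,0],K[1,1]]+K[:2,2]
def back(m,px,z):
    K=np.array(m["camera_matrix"]);px=np.atleast_2d(px).astype(float)
    s=cv2.undistortPoints(px.reshape(-1,1,2),K,np.array([m["k1"],0,0,0.])).reshape(-1,2)
    r=R.from_rotvec(np.ravel(m["rvec"])).inv()
    o=r.apply(-np.ravel(m["tvec"]));d=r.apply(np.c_[s,np.ones(len(s))])
    return o+d*((z-o[2])/d[:,2:])
def shot(c,name=None):
    m=robot.camera_model(c);im=robot.snapshot(c)[:,:,::-1].copy()
    if name: cv2.imwrite(f"pics/{name}.png",im)
    return m,im
E
python3 - <<'E'
from h import *
m=robot.camera_model("scene")
print(back(m,np.array([[367,345],[327,291],[410,390],[337,413]])/1.5625,.012))
w=robot.camera_model("wrist");r=R.from_rotvec(np.ravel(w["rvec"])).inv()
print(-r.apply(np.ravel(w["tvec"])),r.apply([[1,0,0],[0,1,0],[0,0,1]]),w["camera_matrix"])
shot("wrist","w0")
E
```

```text
[[ 0.62612765 -0.01540648  0.012     ]
 [ 0.63287247 -0.1599201   0.012     ]
 [ 0.60634005  0.10322467  0.012     ]
 [ 0.73754011  0.07670806  0.012     ]]
[0.55009687 0.08111232 0.38526929] [[ 9.99999960e-01 -3.95049501e-05  2.80957380e-04]
 [-1.16427543e-04 -9.60178689e-01  2.79386600e-01]
 [ 2.58732135e-04 -2.79386621e-01 -9.60178655e-01]] [[296.08364651   0.         247.50840326]
 [  0.         296.08364651 197.42846311]
 [  0.           0.           1.        ]]
```

View pics/w0.png

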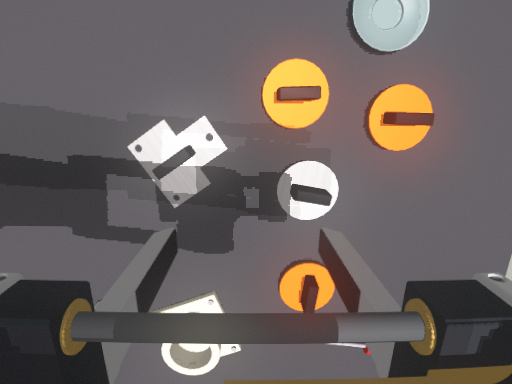

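The wrist view shows the silver cap's disc at (308,190) with its fin from (292,190) to (331,196). The plate holes are at (138,149), (209,137) and (177,198), and the port rim is near (190,342), behind the gripper rod.

```bash
cat >> h.py <<'E'
def fin(m,im,px,r,z,dark=70):
    "fin centre, yaw by dark blob around px, back-projected at height z"
    g=im.max(2);M=np.zeros_like(g);cv2.circle(M,tuple(int(v) for v in px),r,255,-1)
    b=((g<dark)&(M>0)).astype(np.uint8);n,l,s,c=cv2.connectedComponentsWithStats(b)
    i=1+np.argmax(s[1:,4]);ys,xs=np.where(l==i)
    P=back(m,np.c_[xs,ys],z)[:,:2];(c,wh,a)=cv2.minAreaRect(np.float32(P*1000))
    if wh[0]<wh[1]: a+=90
    return np.round(c,1),np.round(wh,1),round(np.deg2rad((a+90)%180-90),3)
def blob(im,px,r,lo,hi):
    "centroid of gray in lo..hi within r"
    g=im.max(2).astype(int);Y,X=np.indices(g.shape);k=((X-px[0])**2+(Y-px[1])**2<r*r)&(g>=lo)&(g<hi)
    return np.array([X[k].mean(),Y[k].mean(),k.sum()])
def hole(im,px,r=6):
    g=im.max(2).astype(float);x,y=map(int,np.round(px));p=g[y-r:y+r+1,x-r:x+r+1]
    w=np.clip(np.median(p)*.8-p,0,None);Y,X=np.indices(p.shape);d=(X-r)**2+(Y-r)**2<=r*r;w=w*d
    return np.array([x-r+(w*X).sum()/w.sum(),y-r+(w*Y).sum()/w.sum()])
E
python3 - <<'E'
from h import *
m=robot.camera_model("wrist");im=cv2.imread("pics/w0.png")
print(fin(m,im,(311,193),24,.047))
g=im.min(2);k=np.zeros_like(g);cv2.circle(k,(308,190),34,255,-1)
b=((g>95)&(k>0)).astype(np.uint8);ys,xs=np.where(b);h=cv2.convexHull(np.c_[xs,ys].astype(np.int32)).reshape(-1,2)
print(cv2.minEnclosingCircle(np.float32(back(m,h,.015)[:,:2]*1000)),back(m,(308,190),.015))
print(fin(m,im,(177,160),20,.040))
H=[hole(im,p) for p in [(138,149),(177,198),(209,137)]];print(H);print(back(m,H,.005))
print([(d['score'],d['centre']) for d in robot.spot_point("round_cap","wrist")[:3]],[(d['score'],d['centre']) for d in robot.spot_point("port_rim","wrist")[:3]])
E
```

```text
(array([609.6,  -6.9]), array([20.2, 18.1]), np.float64(0.64))
((628.65234375, -18.348894119262695), 46.318748474121094) [[ 0.62858407 -0.01661036  0.015     ]]
(array([450.5,   8.5]), array([0., 0.]), np.float64(0.0))
[array([137.97140735, 147.95878203]), array([175.96487805, 197.20073171]), array([208.97948164, 136.76133909])]
[[ 0.40935094  0.03673123  0.005     ]
 [ 0.45424539 -0.02920613  0.005     ]
 [ 0.50142941  0.0504524   0.005     ]]
[(0.98, [0.7375, 0.0793, -0.0024]), (0.8, [0.6104, 0.0998, 0.0017]), (0.58, [0.6228, -0.0134, -0.0036])] [(0.94, [0.4723, -0.2486, 0.0505])]
```

Request:
play_rows:
  translation:
    - [-0.13,0.65,0.7]
    - [-0.13,0.65,0.7]
    - [-0.13,0.65,0.7]
    - [0,0,0]
    - [0,0,0]
    - [0,0,0]
    - [0,0,0]
    - [0,0,0]
  twist:
    - [0,0,1]
    - [0,0,0]
    - [0,0,0]
    - [0,0,1]
    - [0,0,1]
    - [0,0,1]
    - [0,0,1]
    - [0,0,1]
  gripper: [1,1,1,1,1,1,1,1]

```text
time: 2.25
tool_pos: [0.6268, -0.0208, 0.3205]
ee_rot: [-3.141, 0.0, 0.967]
wrist_force: [0.1, -0.2, -0.1]
width: 0.094
finger_force: 0.0
```

Request:
play_rows:
  translation:
    - [0,0,0]
    - [0,0,0]
    - [0,0,0]
    - [0,0,0]
    - [0,0,0]
    - [0,0,0]
    - [0,0,0]
    - [0,0,0]
  twist:
    - [0,0,1]
    - [0,0,1]
    - [0,0,1]
    - [0,0,1]
    - [0,0,1]
    - [0,0,1]
    - [0,0,1]
    - [0,0,1]
  gripper: [1,1,1,1,1,1,1,1]

```text
time: 3.05
tool_pos: [0.6267, -0.0208, 0.3206]
ee_rot: [-3.142, 0.0, 0.167]
wrist_force: [0.7, -0.3, 0.8]
width: 0.0942
finger_force: 0.0
```

Request:
play_rows:
  translation:
    - [0,0,0]
    - [0,0,0]
    - [0,0,0]
    - [0,0,0]
    - [0,0,0]
  twist:
    - [0,0,1]
    - [0,0,1]
    - [0,0,1]
    - [0,0,0.2]
    - [0,0,0]
  gripper: [1,1,1,1,1]

```text
time: 3.55
tool_pos: [0.6267, -0.0207, 0.3206]
ee_rot: [-3.142, 0.0, -0.148]
wrist_force: [-0.0, -0.2, -0.2]
width: 0.0939
finger_force: 0.0
```

```bash
python3 - <<'E'
from h import *
o=robot.get_obs();print(o["time"],o["tool_pos"],o["ee_rot"])
m,im=shot("wrist","w1")
print(proj(m,[[.628,-.016,.015],[.628,-.016,.047]]))
E
```

```text
3.55 [ 0.62673237 -0.0207369   0.32063132] [-3.14156402e+00  3.90417751e-05 -1.47741339e-01]
[[242.19408486 195.49115866]
 [241.54860064 205.21630544]]
```

View pics/w1.png

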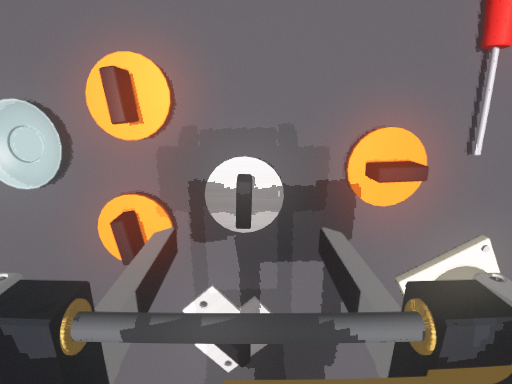

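The silver cap's disc is at (244,194), and its fin is upright in the picture at x about 244, aligned with the gripper. The orange ones stay clear of the fingers.

```bash
python3 - <<'E'
from h import *
m=robot.camera_model("wrist");im=cv2.imread("pics/w1.png")
g=im.min(2)
b=(g>95).astype(np.uint8);k=np.zeros_like(g);cv2.circle(k,(244,194),48,1,-1)
ys,xs=np.where(b*k);h=cv2.convexHull(np.c_[xs,ys].astype(np.int32)).reshape(-1,2)
print("disc",cv2.minEnclosingCircle(np.float32(back(m,h,.015)[:,:2]*1000)))
for y in (185,195,205,215,222):
    r=im.max(2)[y,225:265].astype(int);print(y,225+np.where(r<70)[0][[0,-1]],end=' ')
print(im.max(2)[170:235:3,244])
o=robot.get_obs();T=R.from_euler('xyz',o["ee_rot"])
for px in [(244.5,195),(244.5,205),(244.5,220)]:
    P=back(m,px,.047)[0];print(P,T.inv().apply(P-o["tool_pos"]))
E
```

```text
disc ((627.3140869140625, -16.989723205566406), 49.93550491333008)Traceback (most recent call last):
  File "<stdin>", line 8, in <module>
IndexError: index 0 is out of bounds for axis 0 with size 0
```

```bash
python3 - <<'E'
from h import *
m=robot.camera_model("wrist");im=cv2.imread("pics/w1.png")
g=im.max(2).astype(int)
for y in (190,205,220): print(y,g[y,196:292:2])
print(g[146:244:2,225]); print(g[160:240:2,244])
o=robot.get_obs();T=R.from_euler('xyz',o["ee_rot"])
for px,z in [((244.5,194),.015),((244.5,195),.047),((244.5,205),.047),((244.5,220),.047)]:
    P=back(m,px,z)[0];print(P,T.inv().apply(P-o["tool_pos"]))
E
```

```text
190 [ 75  77  75  74  74 138 138 138 139 140 139 140 140 140 139 142 140 142
 142 142  99  86  86  83  84  85  85  70 143 145 145 145 144 145 144 146
 146 145 146 144 146 150 145 145  70  72  70  71]
205 [ 78  76  74  76  76 100 141 140 141 142 141 141 141 139 140 141 140 140
 140 142  77  63  62  64  63  63  65  63 140 142 140 141 140 139 140 140
 141 140 140 140 140 141 139  84  68  68  69  69]
220 [ 78  75  76  72  81  81  81  83  79  81 187 188 189 188 192 191 190 192
 191 193  59  56  55  58  54  54  56  55 191 192 191 192 191 189 191 191
 190 189 183  75  77  65  66  64  63  64  64  63]
[105 107 105 104 105 105 109 128 251 251 250 252 249 250 250 249 249 249
 250 251 250 145 142 142 144 141 144 143 143 141 141 141 144 190 191 189
 191 191 188 188 182  78  75  76  75  75  76 112 110]
[253 251 252 250 251 251 251  72  70  71  73  82  88  87  88  84  85  69
  69  68  65  64  62  60  63  59  60  60  57  57  54  55  54  51  76 187
 155  75  74  75]
[ 0.62919603 -0.0185213   0.015     ] [ 0.00211496 -0.00256501  0.3056479 ]
[ 0.63706875 -0.0200619   0.047     ] [ 0.01012827 -0.00219917  0.27364781]
[ 0.62780852 -0.01865761  0.047     ] [ 0.00076221 -0.00222625  0.27364792]
[ 0.61356231 -0.0164966   0.047     ] [-0.01364691 -0.0022685   0.27364808]
```

Request:
play_rows:
  translation:
    - [0.05,-0.06,0.6]
    - [0,0,0.7]
    - [0,0,0.7]
    - [0,0,0.48]
    - [0,0,0]
    - [0,0,0]
    - [0,0,0]
    - [0,0,0]
  twist:
    - [0,0,0]
    - [0,0,0]
    - [0,0,0]
    - [0,0,0]
    - [0,0,0]
    - [0,0,0]
    - [0,0,0]
    - [0,0,0]
  gripper: [1,1,1,1,1,-1,-1,-1]

```text
time: 4.4
tool_pos: [0.6297, -0.0187, 0.2236]
ee_rot: [-3.141, -0.004, -0.149]
wrist_force: [0.4, -0.1, -0.4]
width: 0.0735
finger_force: 0.0
```

Request:
play_rows:
  translation:
    - [0,0,0]
    - [0,0,0]
    - [0,0,0]
    - [0,0,0]
    - [0,0,0]
  twist:
    - [0,0,0]
    - [0,0,0]
    - [0,0,0]
    - [0,0,0]
    - [0,0,0]
  gripper: [-1,-1,-1,-1,-1]

```text
time: 4.9
tool_pos: [0.629, -0.0187, 0.2215]
ee_rot: [3.142, -0.0, -0.149]
wrist_force: [0.3, -0.2, -0.9]
width: 0.0336
finger_force: 0.0
```

Request:
play_rows:
  translation:
    - [0,0,0]
    - [0,0,0]
    - [0,0,0]
    - [0,0,0]
    - [0,0,-0.4]
    - [0,0,-0.6]
    - [0,0,-0.8]
    - [0,0,-0.8]
  twist:
    - [0,0,0]
    - [0,0,0]
    - [0,0,0]
    - [0,0,0]
    - [0,0,0]
    - [0,0,0]
    - [0,0,0]
    - [0,0,0]
  gripper: [-1,-1,-1,-1,-1,-1,-1,-1]

```text
time: 5.7
tool_pos: [0.6288, -0.0187, 0.327]
ee_rot: [3.141, 0.001, -0.149]
wrist_force: [-0.2, 0.3, -1.0]
width: 0.0139
finger_force: 30.0
```

Request:
play_rows:
  translation:
    - [-0.5,0.6,-0.6]
    - [-0.75,0.88,-0.2]
    - [-0.75,0.88,0]
    - [-0.75,0.88,0]
    - [-0.75,0.88,0]
    - [-0.75,0.88,0]
    - [-0.75,0.88,0]
    - [-0.3,0.3,0]
  twist:
    - [0,0,0]
    - [0,0,0]
    - [0,0,0]
    - [0,0,0]
    - [0,0,0]
    - [0,0,0]
    - [0,0,0]
    - [0,0,0]
  gripper: [-1,-1,-1,-1,-1,-1,-1,-1]

```text
time: 6.5
tool_pos: [0.3799, -0.2333, 0.3586]
ee_rot: [3.139, -0.0, -0.153]
wrist_force: [0.3, 0.2, -1.7]
width: 0.0136
finger_force: 30.0
```

Request:
play_rows:
  translation:
    - [0,0,0]
    - [0,0,0]
    - [0,0,0]
  twist:
    - [0,0,0]
    - [0,0,0]
    - [0,0,0]
  gripper: [-1,-1,-1]

```text
time: 6.8
tool_pos: [0.3833, -0.231, 0.3579]
ee_rot: [-3.141, -0.001, -0.148]
wrist_force: [1.2, 0.2, -2.2]
width: 0.0136
finger_force: 30.0
```

```bash
python3 - <<'E'
from h import *
o=robot.get_obs();print(o["time"],o["tool_pos"],o["ee_rot"],o["width"],o["finger_force"])
m,im=shot("wrist","w2")
print([(d['score'],d['centre']) for d in robot.spot_point("port_rim","wrist")[:3]])
print(proj(m,[[.471,-.244,.05]]))
E
```

```text
6.8 [ 0.38329317 -0.23104472  0.35789283] [-3.14142989e+00 -8.66760684e-04 -1.47945632e-01] 0.01364408758993431 29.986438751220703
[(0.71, [0.4705, -0.2483, 0.0509])]
[[246.94394674 104.40247914]]
```

View pics/w2.png

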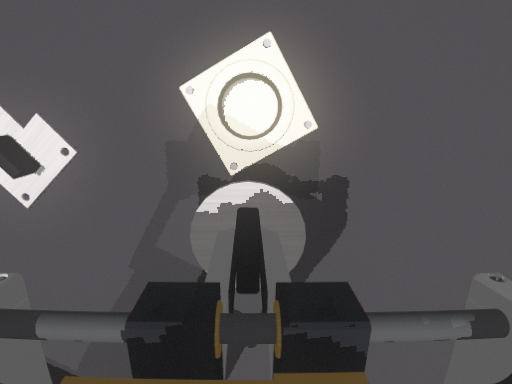

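The port's mouth is centred near (250,106), with bore edges at x 218–282 and y 72–139. The held cap's disc spans x 191–306, with its top edge at y 180.

```bash
python3 - <<'E'
from h import *
from scipy.optimize import least_squares
m=robot.camera_model("wrist");im=cv2.imread("pics/w2.png");g=cv2.GaussianBlur(im,(3,3),0).max(2).astype(float)
o=robot.get_obs();T=R.from_euler('xyz',o["ee_rot"])
def circ(c0,rad,z,sgn,angs,w=.006):
    pts=[]
    for a in angs:
        rr=np.linspace(rad-w,rad+w,41);P=np.c_[c0[0]+rr*np.cos(a),c0[1]+rr*np.sin(a),rr*0+z]
        p=proj(m,P).astype(np.float32);v=cv2.remap(g.astype(np.float32),p[:,0],p[:,1],1).ravel()
        d=np.gradient(v)*sgn;i=np.argmax(d)
        if d[i]>2: pts.append(P[i,:2])
    pts=np.array(pts);f=lambda q:np.hypot(*(pts-q[:2]).T)-q[2]
    s=least_squares(f,[*c0,rad],loss='soft_l1',f_scale=.0005);return s.x,len(pts),np.median(np.abs(f(s.x)))
A=np.linspace(0,2*np.pi,72,endpoint=False)
c=back(m,(250,106),.05)[0];print(c)
print("bore",circ(c[:2],.030,.05,1,A)); print("collar",circ(c[:2],.042,.05,-1,A))
z=o["tool_pos"][2]-.2065;c2=back(m,(248.3,237),z)[0]
off=R.from_euler('xyz',[0,0,o["ee_rot"][2]])
front=np.array([a for a in A if np.cos(a-o["ee_rot"][2])>-.05])
q=circ(c2[:2],.040,z,-1,front);print("cap",q, T.inv().apply([q[0][0]-o["tool_pos"][0],q[0][1]-o["tool_pos"][1],0]))
E
```

```text
[ 0.46909363 -0.24637989  0.05      ]
bore (array([ 0.46883258, -0.24577867,  0.03012529]), 72, np.float64(0.00013547976059791536))
collar (array([ 0.47300853, -0.2477589 ,  0.04480583]), 44, np.float64(0.0005226107180804768))
cap (array([ 0.38212375, -0.23126159,  0.03968162]), 37, np.float64(0.00013265372940138298)) [-1.24177169e-03  5.22435034e-04 -3.79904606e-07]
```

Request:
play_rows:
  translation:
    - [0.44,0.01,0]
    - [0.6,0.01,0.2]
    - [0.6,0.01,0.4]
    - [0.4,0,0.6]
    - [0.15,0,0.5]
    - [0,0,0.2]
    - [0,0,0]
    - [0,0,0]
  twist:
    - [0,0,0]
    - [0,0,0]
    - [0,0,0]
    - [0,0,0]
    - [0,0,0]
    - [0,0,0]
    - [0,0,0]
    - [0,0,0]
  gripper: [-1,-1,-1,-1,-1,-1,-1,-1]

```text
time: 7.7
tool_pos: [0.4693, -0.2456, 0.2823]
ee_rot: [3.141, -0.001, -0.149]
wrist_force: [0.8, 0.5, -1.2]
width: 0.0138
finger_force: 30.0
```

Request:
play_rows:
  translation:
    - [0,0,0]
    - [0,0,0]
  twist:
    - [0,0,0]
    - [0,0,0]
  gripper: [-1,-1]

```text
time: 7.9
tool_pos: [0.4692, -0.246, 0.283]
ee_rot: [3.14, -0.003, -0.149]
wrist_force: [0.1, 0.8, -1.1]
width: 0.014
finger_force: 30.0
```

```bash
python3 - <<'E'
from h import *
o=robot.get_obs();print(o["time"],o["tool_pos"],o["ee_rot"],o["wrist_force"])
a=[]
for c in ("scene","side"):
    m,im=shot(c,"p_"+c);u,v=proj(m,[[.469,-.245,.06]])[0].astype(int);print(c,u,v)
    u=min(max(u,65),512-65);v=min(max(v,50),384-50)
    a.append(cv2.resize(im[v-50:v+50,u-65:u+65],None,fx=3,fy=3,interpolation=cv2.INTER_CUBIC))
cv2.imwrite("pics/p.png",np.hstack(a))
E
```

```text
7.9 [ 0.46915677 -0.24598303  0.28302636] [ 3.14039362e+00 -2.53622074e-03 -1.49444034e-01] [ 0.10106688  0.77940885 -1.06446673]
scene 242 136
side 264 269
```

View pics/p.png

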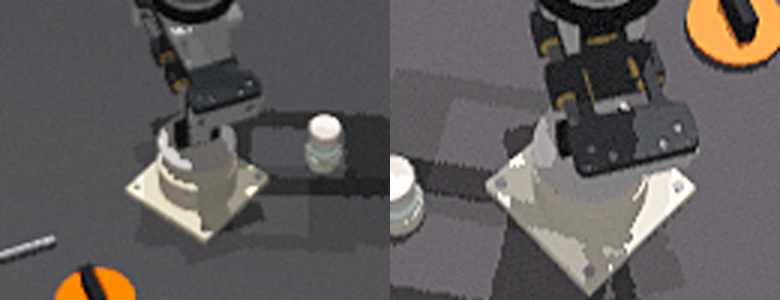

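The cap hangs just above the port and looks centred in both views. I'll lower it slowly.

Request:
play_rows:
  translation:
    - [0.02,-0.01,0.08]
    - [0,0,0.08]
    - [0,0,0.08]
    - [0,0,0.08]
    - [0,0,0.05]
    - [0,0,0]
  twist:
    - [0,0,0]
    - [0,0,0]
    - [0,0,0]
    - [0,0,0]
    - [0,0,0]
    - [0,0,0]
  gripper: [-1,-1,-1,-1,-1,-1]

```text
time: 8.6
tool_pos: [0.4698, -0.2455, 0.2661]
ee_rot: [-3.141, 0.001, -0.149]
wrist_force: [-0.9, 0.1, -2.1]
width: 0.0138
finger_force: 30.0
```

Request:
play_rows:
  translation:
    - [0,0,0.03]
    - [0,0,0.03]
    - [0,0,0.03]
    - [0,0,0.02]
    - [0,0,0]
    - [0,0,0]
  twist:
    - [0,0,0]
    - [0,0,0]
    - [0,0,0]
    - [0,0,0]
    - [0,0,0]
    - [0,0,0]
  gripper: [-1,-1,-1,-1,-1,-1]

```text
time: 9.2
tool_pos: [0.47, -0.2455, 0.2623]
ee_rot: [-3.142, -0.0, -0.149]
wrist_force: [-0.5, -0.4, -1.4]
width: 0.0133
finger_force: 30.0
```

Request:
play_rows:
  translation:
    - [0,0,0.02]
    - [0,0,0.02]
    - [0,0,0]
  twist:
    - [0,0,0]
    - [0,0,0]
    - [0,0,0]
  gripper: [-1,-1,-1]

```text
time: 9.5
tool_pos: [0.47, -0.2456, 0.2614]
ee_rot: [3.141, -0.001, -0.149]
wrist_force: [-0.7, 1.0, 2.3]
width: 0.0137
finger_force: 30.0
```

Contact at the expected height, about 3.5 N. I'll release it and rise.

Request:
play_rows:
  translation:
    - [0,0,0]
    - [0,0,0]
    - [0,0,0]
    - [0,0,0]
    - [0,0,0]
    - [0,0,-0.5]
    - [0,0,-0.9]
    - [0,0,-0.9]
  twist:
    - [0,0,0]
    - [0,0,0]
    - [0,0,0]
    - [0,0,0]
    - [0,0,0]
    - [0,0,0]
    - [0,0,0]
    - [0,0,0]
  gripper: [0,0,0,0,0,0,0,0]

```text
time: 10.3
tool_pos: [0.4697, -0.2454, 0.3528]
ee_rot: [-3.141, 0.002, -0.149]
wrist_force: [1.0, 0.2, -0.0]
width: 0.047
finger_force: 0.0
```

```bash
python3 - <<'E'
from h import *
o=robot.get_obs();print(o["time"],o["tool_pos"],o["ee_rot"],o["width"])
m,im=shot("wrist","w3")
p=np.float32(proj(m,[[.47,-.2455,.055]]));print(p)
print([(d['score'],d['centre']) for d in robot.spot_point("round_cap","wrist")[:4]])
m,im=shot("side","s3");u,v=proj(m,[[.469,-.245,.06]])[0].astype(int);v=min(v,334)
cv2.imwrite("pics/s3c.png",cv2.resize(im[v-50:v+50,u-65:u+65],None,fx=4,fy=4,interpolation=cv2.INTER_CUBIC))
E
```

```text
10.3 [ 0.46971714 -0.24538069  0.35280335] [-3.14057190e+00  2.09579392e-03 -1.49204278e-01] 0.0469517569314874
[[247.38661 197.36531]]
[(0.88, [0.4666, -0.2434, 0.0373]), (0.56, [0.6399, -0.1628, 0.002])]
```

View pics/s3c.png

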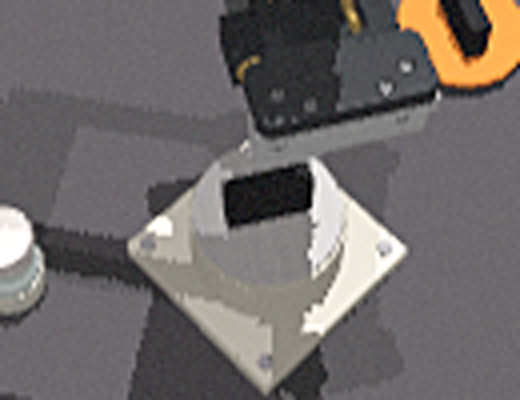

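The cap sits home and free in the port. Next I'll move above the plate.

Request:
play_rows:
  translation:
    - [-0.12,-0.7,0]
    - [-0.18,-0.98,0]
    - [-0.18,-0.98,0]
    - [-0.18,-0.98,0]
    - [-0.18,-0.98,0]
    - [-0.18,-0.98,0]
    - [-0.18,-0.98,0]
    - [0,0,0]
  twist:
    - [0,0,0]
    - [0,0,0]
    - [0,0,0]
    - [0,0,0]
    - [0,0,0]
    - [0,0,0]
    - [0,0,0]
    - [0,0,-1]
  gripper: [0,0,0,0,0,0,0,0]

```text
time: 11.25
tool_pos: [0.4607, 0.0257, 0.3508]
ee_rot: [-3.14, 0.003, -0.041]
wrist_force: [0.4, -0.3, 0.2]
width: 0.0468
finger_force: 0.0
```

Request:
play_rows:
  translation:
    - [0,0,0]
    - [0,0,0]
    - [0,0,0]
    - [0,0,0]
    - [0,0,0]
    - [0,0,0]
    - [0,0,0]
    - [0,0,0]
  twist:
    - [0,0,-1]
    - [0,0,-1]
    - [0,0,-1]
    - [0,0,-1]
    - [0,0,-1]
    - [0,0,-1]
    - [0,0,-0.44]
    - [0,0,0]
  gripper: [0,0,0,0,0,0,0,0]

```text
time: 12.05
tool_pos: [0.4613, 0.0219, 0.3508]
ee_rot: [-3.14, 0.002, 0.595]
wrist_force: [0.4, 0.0, -0.5]
width: 0.0472
finger_force: 0.0
```

```bash
python3 - <<'E'
from h import *
o=robot.get_obs();print(o["time"],o["tool_pos"],o["ee_rot"])
m,im=shot("wrist","w4")
print(proj(m,[[.4094,.0367,.005],[.4542,-.0292,.005],[.5014,.0505,.005],[.46,.0228,.04]]))
E
```

```text
12.05 [0.46125581 0.02190522 0.35084939] [-3.13964527e+00  2.47823869e-03  5.94658843e-01]
[[212.35460187 214.02308683]
 [280.54832534 213.92717494]
 [246.60036344 141.35146231]
 [246.20937336 194.05773726]]
```

View pics/w4.png

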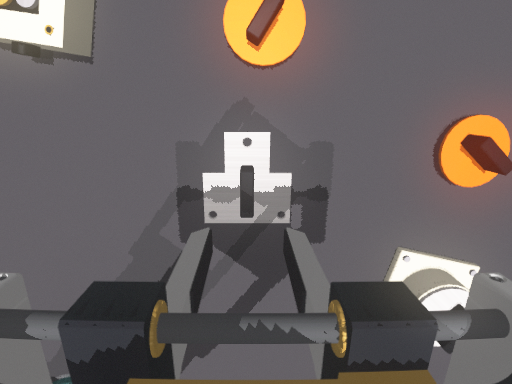

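The plate is square under the gripper, with holes at (212,214), (281,214) and (247,142) and its fin at x 247. I'll descend and grip.

Request:
play_rows:
  translation:
    - [-0.01,-0.03,0.7]
    - [0,0,0.9]
    - [0,0,0.9]
    - [0,0,0.6]
    - [0,0,0.38]
    - [0,0,0]
    - [0,0,0]
    - [0,0,0]
  twist:
    - [0,0,0]
    - [0,0,0]
    - [0,0,0]
    - [0,0,0]
    - [0,0,0]
    - [0,0,0]
    - [0,0,0]
    - [0,0,0]
  gripper: [0,0,0,0,0,0,0,-1]

```text
time: 12.9
tool_pos: [0.4612, 0.0226, 0.2147]
ee_rot: [3.14, -0.002, 0.594]
wrist_force: [-0.1, -0.0, 0.3]
width: 0.042
finger_force: 0.0
```

Request:
play_rows:
  translation:
    - [0,0,0]
    - [0,0,0]
    - [0,0,0]
    - [0,0,0]
    - [0,0,0]
    - [0,0,0]
    - [0,0,0]
    - [0,0,0]
  twist:
    - [0,0,0]
    - [0,0,0]
    - [0,0,0]
    - [0,0,0]
    - [0,0,0]
    - [0,0,0]
    - [0,0,0]
    - [0,0,0]
  gripper: [-1,-1,-1,-1,-1,-1,-1,-1]

```text
time: 13.7
tool_pos: [0.4607, 0.0227, 0.2139]
ee_rot: [3.142, -0.001, 0.595]
wrist_force: [-2.0, 1.3, 5.8]
width: 0.0137
finger_force: 30.0
```

Request:
play_rows:
  translation:
    - [0,0,-0.3]
    - [0,0,-0.7]
    - [0,0,-0.9]
    - [0,0,-0.9]
    - [0,0,-0.6]
    - [0,0,-0.25]
    - [0,0,0]
    - [0,0,0]
  twist:
    - [0,0,0]
    - [0,0,0]
    - [0,0,0]
    - [0,0,0]
    - [0,0,0]
    - [0,0,0]
    - [0,0,0]
    - [0,0,0]
  gripper: [-1,-1,-1,-1,-1,-1,-1,-1]

```text
time: 14.5
tool_pos: [0.4603, 0.0226, 0.3578]
ee_rot: [-3.14, 0.002, 0.595]
wrist_force: [0.2, 0.2, -2.0]
width: 0.0136
finger_force: 30.0
```

Request:
play_rows:
  translation:
    - [0.2,-0.6,0]
    - [0.34,-0.92,0]
    - [0.34,-0.92,0]
    - [0.34,-0.92,0]
    - [0.34,-0.92,0]
    - [0.34,-0.92,0]
    - [0.24,-0.48,0]
    - [0,0,0]
  twist:
    - [0,0,0]
    - [0,0,0]
    - [0,0,0]
    - [0,0,0]
    - [0,0,0]
    - [0,0,0]
    - [0,0,0.75]
    - [0,0,1]
  gripper: [-1,-1,-1,-1,-1,-1,-1,-1]

```text
time: 15.3
tool_pos: [0.403, 0.2611, 0.3566]
ee_rot: [-3.141, 0.005, 0.42]
wrist_force: [-0.7, 0.0, -2.2]
width: 0.0138
finger_force: 30.0
```

Request:
play_rows:
  translation:
    - [0,0,0]
    - [0,0,0]
    - [0,0,0]
    - [0,0,0]
  twist:
    - [0,0,0]
    - [0,0,0]
    - [0,0,0]
    - [0,0,0]
  gripper: [-1,-1,-1,-1]

```text
time: 15.7
tool_pos: [0.4043, 0.2583, 0.3591]
ee_rot: [3.141, 0.001, 0.42]
wrist_force: [0.8, -0.1, -2.3]
width: 0.0137
finger_force: 30.0
```

```bash
python3 - <<'E'
from h import *
o=robot.get_obs();print(o["time"],o["tool_pos"],o["ee_rot"],o["finger_force"])
m,im=shot("wrist","w5")
print(proj(m,[[.459,.3286,.05],[.4882,.2521,.05],[.5532,.3259,.05]]))
print([(d['score'],d['centre']) for d in robot.spot_point("thread_a","wrist")[:4]])
E
```

```text
15.7 [0.40433928 0.25825866 0.35910234] [3.14149842e+00 6.15277850e-04 4.19526211e-01] 29.999521672725677
[[202.6055618  114.80000207]
 [288.79908386 119.6533754 ]
 [245.59094919  15.67581576]]
[(0.9, [0.4934, 0.2571, 0.052]), (0.87, [0.5506, 0.3238, 0.0477]), (0.78, [0.4553, 0.3255, 0.0501])]
```

View pics/w5.png

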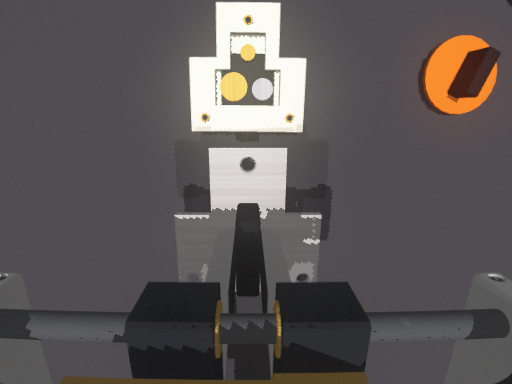

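The unit's threads are at (205,117), (290,118) and (249,19), with the tongue pointing ahead. The held plate's holes are at (247,163), (195,277) and (302,277).

```bash
cat >> h.py <<'E'
from scipy.optimize import least_squares
L=np.array([[-.034,.04,0],[-.034,-.04,0],[.05,0,0]])
def pose2(m,px,z,x0):
    "x,y,yaw of the hole pattern at height z"
    f=lambda q:(proj(m,R.from_euler('z',q[2]).apply(L)+[q[0],q[1],z])-px).ravel()
    s=least_squares(f,x0,x_scale=[.01,.01,.1]);return s.x,np.round(f(s.x),1)
E
python3 - <<'E'
from h import *
m=robot.camera_model("wrist");im=cv2.imread("pics/w5.png");o=robot.get_obs();p=o["tool_pos"];yaw=o["ee_rot"][2]
t=[hole(im,q,5) for q in [(205,117),(290,118),(249,20)]];print(np.round(t,1))
u,r=pose2(m,np.array(t),.05,[.505,.303,.42]);print("unit",u,r)
h=[hole(im,q,8) for q in [(195,277),(302,278),(247.5,163)]];print(np.round(h,1))
pl,r=pose2(m,np.array(h),p[2]-.2089,[p[0],p[1],yaw]);print("plate",pl,r)
c,s=np.cos(yaw),np.sin(yaw);off=R.from_euler('z',-yaw).apply([pl[0]-p[0],pl[1]-p[1],0]);print("off in tool-yaw frame",off)
dy=u[2]-pl[2];d=u[:2]-pl[:2];print("d",d,dy)
# TCP target with yaw turn about TCP
tgt=u[:2]-R.from_euler('z',yaw+dy).apply(off)[:2];w=tgt-p[:2];print("TCP target",tgt,"tool shift (now axes)",w@[c,s],w@[s,-c])
E
```

```text
[[204.6 117. ]
 [289.1 117.7]
 [247.7  19.4]]
unit [0.50542092 0.30317286 0.41069472] [ 0.2 -0.2 -0.1 -0.1 -0.   0.3]
[[194.9 283.2]
 [301.5 281.6]
 [247.1 164.2]]
plate [0.40195955 0.25644978 0.4301399 ] [-1.3 -1.9  1.5 -1.3 -0.2  2.7]
off in tool-yaw frame [-0.00295405 -0.00077242  0.        ]
d [0.10346137 0.04672308] -0.01944518036145304
TCP target [0.50784113 0.30503448] tool shift (now axes) 0.11353538948618982 -0.000489350125626628
```

```bash
python3 - <<'E'
from h import *
m=robot.camera_model("wrist");im=cv2.imread("pics/w5.png");o=robot.get_obs();p=o["tool_pos"];yaw=o["ee_rot"][2]
for ox in (0,-.003): print(np.round(proj(m,R.from_euler('z',yaw).apply(L+[ox,0,0])+[p[0],p[1],p[2]-.2089]),1))
g=im.max(2)
print(g[154:176:2,238:258:2]);print(g[268:290:2,184:206:2]);print(g[268:290:2,292:314:2])
E
```

```text
[[191.7 277.2]
 [301.7 277.2]
 [246.6 162.4]]
[[192.  280.8]
 [301.5 280.8]
 [246.6 167. ]]
[[222 223 222 223 223 222 223 221 222 222]
 [226 225 225 225 214 213 224 226 225 224]
 [224 226 199 169  96  78 107 171 224 223]
 [225 214 117  78  80  80  98  97 119 225]
 [222 175  79  76  77  76  78  78 131 222]
 [220 116  77  75  77  79  77  78  86 198]
 [221 119  77  76  76  78  77  78 122 211]
 [219 197 128  77  75  75  75  89 182 217]
 [222 221 184 138 104 101 127 188 205 220]
 [220 219 220 196 184 186 187 204 219 219]
 [216 218 214 216 215 214 215 214 216 213]]
[[100 101 101  99 101 101 100 100  99 130 134]
 [103 102 103 101 102 101 101  99 100 132 136]
 [100 100  98 100  98  99 100 100 115 121 134]
 [ 98  98  92  85  83  81  88  98  99 126 133]
 [ 99  95  85  84  81  84  81  90  98 132 131]
 [ 99  95  87  82  80  82  82  80  97 114 135]
 [ 97  96  90  87  82  84  83  88  97 112 127]
 [ 54  56  55  53  54  55  55  59  60  72  67]
 [ 34  36  36  35  34  34  34  38  35  32  34]
 [ 34  35  32  32  35  37  32  36  33  36  36]
 [ 34  36  38  34  37  37  35  36  34  33  32]]
[[137 136 138 138 137 139 138 137 139 139 128]
 [136 137 138 136 136 138 136 136 136 138 137]
 [138 138 138 138 138 134 136 138 137 139 134]
 [135 136 136 119  65  54  61  90 133 138 120]
 [137 136 125  51  47  54  52  57 110 134 135]
 [138 138 101  45  46  53  55  68 103 133 112]
 [139 136 107  72  51  60  71  93 110 125 103]
 [ 82  81  71  59  58  56  55  59  70  75  59]
 [ 36  39  35  36  38  37  37  34  38  37  38]
 [ 35  38  34  37  36  35  36  36  35  35  35]
 [ 34  33  36  33  35  36  33  34  35  37  36]]
```

Request:
play_rows:
  translation:
    - [0.4,0,0]
    - [0.7,0,0]
    - [0.8,-0.01,0]
    - [0.6,0,0]
    - [0.29,0,0.3]
    - [0,0,0.6]
    - [0,0,0.6]
    - [0,0,0.25]
  twist:
    - [0,0,0]
    - [0,0,0.09]
    - [0,0,0]
    - [0,0,0]
    - [0,0,0]
    - [0,0,0]
    - [0,0,0]
    - [0,0,0]
  gripper: [-1,-1,-1,-1,-1,-1,-1,-1]

```text
time: 16.6
tool_pos: [0.5058, 0.3035, 0.2864]
ee_rot: [3.141, 0.005, 0.411]
wrist_force: [-0.8, 0.1, -3.0]
width: 0.014
finger_force: 30.0
```

Request:
play_rows:
  translation:
    - [0,0,0]
    - [0,0,0]
    - [0,0,0]
    - [0,0,0]
    - [0,0,0]
  twist:
    - [0,0,0]
    - [0,0,0]
    - [0,0,0]
    - [0,0,0]
    - [0,0,0]
  gripper: [-1,-1,-1,-1,-1]

```text
time: 17.1
tool_pos: [0.5064, 0.3042, 0.2907]
ee_rot: [-3.142, -0.002, 0.411]
wrist_force: [0.3, -0.0, -2.7]
width: 0.0136
finger_force: 30.0
```

```bash
python3 - <<'E'
from h import *
o=robot.get_obs();p=o["tool_pos"];print(o["time"],p,o["ee_rot"],o["finger_force"])
m,im=shot("wrist","w6");ms,ims=shot("scene","c6");md,imd=shot("side","d6")
a=cv2.resize(im[90:290,150:350],(400,400),interpolation=cv2.INTER_CUBIC)
def crop(m,im):
    u,v=proj(m,[[.505,.303,.06]])[0].astype(int);return cv2.resize(im[v-35:v+35,u-45:u+45],(400,300),interpolation=cv2.INTER_CUBIC),(u-45,v-35)
b,ob=crop(ms,ims);c,oc=crop(md,imd);print(ob,oc)
cv2.imwrite("pics/m6.png",np.hstack([np.vstack([a,np.zeros((200,400,3),np.uint8)]),np.vstack([b,c])]))
yaw=o["ee_rot"][2]
print(np.round(proj(m,R.from_euler('z',.4107).apply(L)+[.5054,.3032,.05]),1))
print(np.round(proj(m,R.from_euler('z',yaw).apply(L+[-.0011,-.0006,0])+[p[0],p[1],p[2]-.2089]),1))
E
```

```text
17.1 [0.50635654 0.30419675 0.29068256] [-3.14153550e+00 -2.13745615e-03  4.10921899e-01] 29.99952793121338
(np.int64(293), np.int64(248)) (np.int64(158), np.int64(79))
[[199.3 258.6]
 [295.6 258.7]
 [247.5 157.7]]
[[192.7 279.1]
 [302.4 279.1]
 [247.5 164.7]]
```

View pics/m6.png

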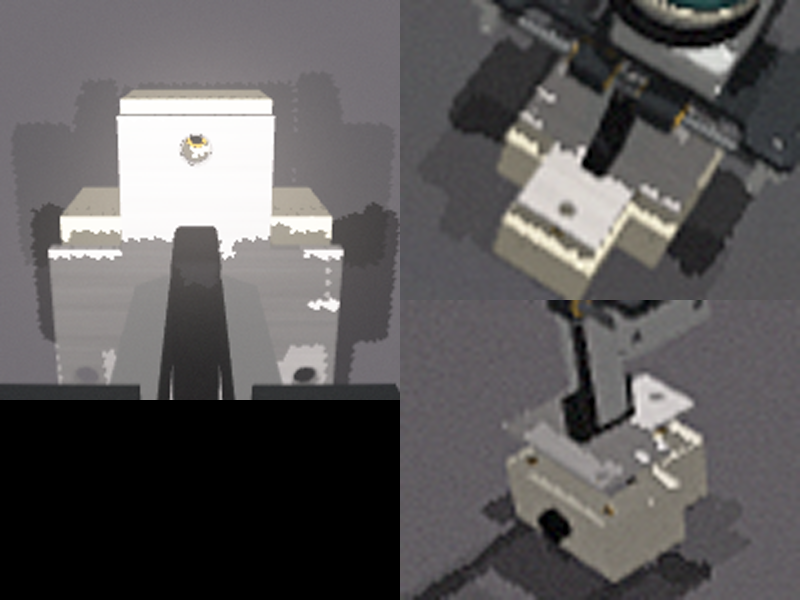

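The wrist crop (left, 2x) shows thread c inside hole c at (196,147), just as predicted. The tongue edges line up, and both outside views show the plate hovering squarely over the unit. I'll lower it a little and cross-check.

Request:
play_rows:
  translation:
    - [0,0,0.08]
    - [0,0,0.08]
    - [0,0,0.08]
    - [0,0,0.06]
    - [0,0,0]
    - [0,0,0]
    - [0,0,0]
    - [0,0,0]
  twist:
    - [0,0,0]
    - [0,0,0]
    - [0,0,0]
    - [0,0,0]
    - [0,0,0]
    - [0,0,0]
    - [0,0,0]
    - [0,0,0]
  gripper: [-1,-1,-1,-1,-1,-1,-1,-1]

```text
time: 18.05
tool_pos: [0.5063, 0.3041, 0.2778]
ee_rot: [3.142, -0.001, 0.411]
wrist_force: [-0.5, -0.8, -1.7]
width: 0.0136
finger_force: 30.0
```

```bash
python3 - <<'E'
from h import *
ms=robot.camera_model("scene");md=robot.camera_model("side")
print("c plate",back(ms,(330.8,295.0),.0818),back(md,(215.6,101.4),.0818),"threads side",back(md,[(187.3,116.3),(204.8,128.2)],.05))
print("pred c,a,b",R.from_euler('z',.4107).apply(L)[:,:2]+[.5054,.3032])
o=robot.get_obs();print(o["time"],o["tool_pos"],o["ee_rot"],o["wrist_force"])
m,im=shot("wrist","w7");sc,ims=shot("scene","c7");md,imd=shot("side","d7")
a=cv2.resize(im[130:190,210:285],(400,320),interpolation=cv2.INTER_CUBIC)
def crop(m,im):
    u,v=proj(m,[[.505,.303,.06]])[0].astype(int);print(u-45,v-35);return cv2.resize(im[v-35:v+35,u-45:u+45],(400,300),interpolation=cv2.INTER_CUBIC)
cv2.imwrite("pics/m7.png",np.hstack([np.vstack([a,np.zeros((280,400,3),np.uint8)]),np.vstack([crop(ms,ims),crop(md,imd)])]))
p=o["tool_pos"]
print(proj(m,R.from_euler('z',.4107).apply(L)+[.5054,.3032,.05])[2],proj(m,R.from_euler('z',.411).apply(L+[-.0011,-.0006,0])+[p[0],p[1],p[2]-.2089])[2])
E
```

```text
c plate [[0.54767654 0.32220402 0.0818    ]] [[0.55160838 0.31952868 0.0818    ]] threads side [[0.45894152 0.3244916  0.05      ]
 [0.49162798 0.24995689 0.05      ]]
pred c,a,b [[0.45825734 0.32629912]
 [0.49019744 0.2529518 ]
 [0.55124208 0.32316256]]
18.05 [0.5062649  0.3041082  0.27776588] [ 3.14154622e+00 -5.82579771e-04  4.10792073e-01] [-0.51930373 -0.84410017 -1.7182954 ]
293 248
158 79
[247.39307267 159.73323877] [247.51220604 164.22333767]
```

View pics/m7.png

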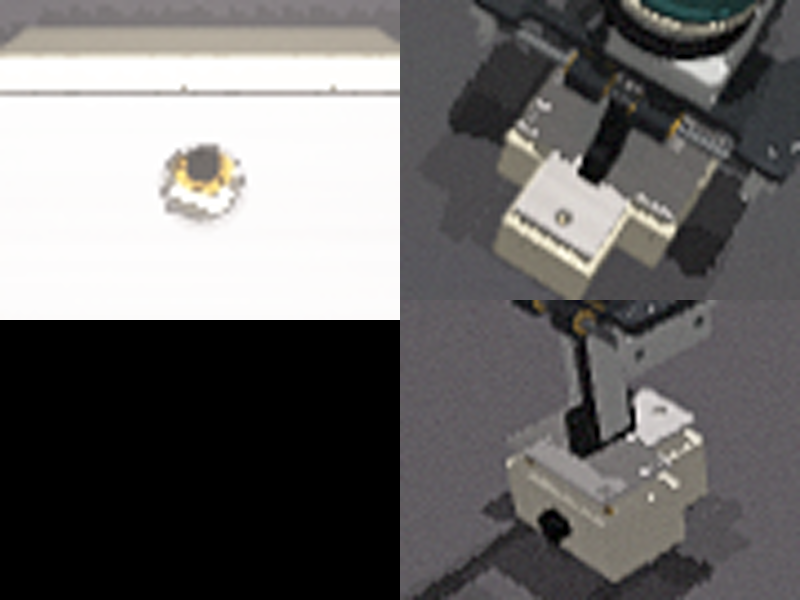

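Both the wrist crop, at (203,165), and the scene crop, at (563,216), show thread c inside hole c. The offset is about 0.5 mm, and the plate hovers about 14 mm above the unit. I'm handing in.

```bash
python3 -c "
from bench import robot
print(robot.close_job())"
```

```text
the job is handed in; nothing more can be done
None
```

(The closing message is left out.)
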